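# Move the row of toiletry bottles into the caddy in reverse order

## Robot

A 6-joint arm with a two-finger parallel gripper is mounted at the origin on the work surface. World frame = base frame: x ahead of the robot, y to its left, z up, the work surface at z = 0. Lengths are in m, angles in degrees, forces in N, time in s.
With the tool pointing down it reaches from about 0.25 to 0.725 m from the base axis. Payload 9.7 kg.
Tool frame: the origin (TCP) lies at the very end of the fingers, on their centre line; the grasp point (between the pads) lies grasp_offset behind it (grasp_offset is the distance from the TCP to the grasp point, in m); z points along the fingers, y is the line along which they close (so a half turn about z gives the same grasp; the last joint's range is limited). The gripper opens to 85 mm and grips with 20 to 120 N. Pads are 22 mm wide; open, the fingers measure 114 mm over their backs; the gripper's body (76 mm by 85 mm) begins 54 mm behind the grasp point. The pads swing forward as they close: fully open they stand 13 mm farther back than shut.
Start: joints at [-74.599, 4.979, 10.078, 95.1, 0, 90], TCP at [0.146, -0.53, 0.231] pointing down, gripper open.
Joint ranges: [-179.16, 179.16], [-48.56, 103.87], [-65.8, 70.77], [-126.05, 130.52], [-82.76, 87.17], [-180, 180]. Speed limits (degrees/s): [127.2, 127.2, 147.25, 180, 180, 180].

## Interface

Orientations are given as [roll, pitch, yaw] about the fixed x, y, z axes, in that order (R = Rz(yaw) Ry(pitch) Rx(roll)).
In Python, from workcell import get_obs, camera, calibration, job_done, recognise, cut_out, mark_of, grasp_offset gives the robot as it stands.
- The arm moves only by the tool servo_tool, never from a script. Its argument "moves" is a list of rows, each a list of 3 entries, a list of its own where there are three numbers: the turn, a rotation vector about the tool's x, y, z in degrees, then the shift along the tool's x, y, z in m, then the opening in per cent of the stroke, from 0 (shut) to 100 (fully open). In form: [[[ax, ay, az], [x, y, z], claw], ...]. A call has 1 to 12 rows; each row shifts and turns the commanded pose from where the row before left it, along the tool's axes as they then stand; what a row does not reach is not made up. A row lasts 1/10 s, in which the tool goes at most 50 mm and 8.59 degrees, less where a joint would pass 70% of its speed; a pose out of reach is approached as far as the arm can. A call is refused whole if a number of a shift passes 0.05 or a number of a turn 8.59, either way. A call with a gripper value outside its range is refused whole. The fingers move at their own pace and stop on an object; "force" is the grip in N (left out, the last holds). Time passes only in rows, so rows that do not move let the fingers close. It gives the time, the measured TCP pose, the force, the opening and the grip force at its end, in the units of the state.
- get_obs(): the state, without advancing time (a new reading comes with each control period).
- camera(name): name is "scene" or "top"; returns (picture, depth): 420x560x3 uint8, red, green, blue; 420x560 float32, m along the optical axis (not along the pixel's ray), 0 where there is no reading.
- calibration(name): a dict with "camera_matrix" (3x3 intrinsics, pixels), "R" (3x3) and "t" (3): a world point X has camera coordinates R X + t. Camera axes: x right, y down, z forward; pixel columns grow to the right and rows downward; lengths in m; the calibration is good to about 2 mm. A picture is of the moment at which its call begins. calibration takes no time and is no camera call.
- job_done(): hands the job in; it is judged then, once.
Trained networks look in the newest picture that a camera, given by its name, has taken for a name from the list of things; names that differ only in an ending like _2 or _b are one class to them, and where a whole thing is asked for, a point or a joint stands for the part that bears it (a point fixed in the world has none). Each returns a list of dicts, best first, with "score" (0 to 1); they miss things now and then, are a little off and sometimes report something else, mostly with a low value. They report only what shows in the picture. A call takes as long as a camera call. They do not tell look-alikes from the thing itself.
- recognise(name, camera): "xyz" ([x, y, z] in m, in the coordinates of the camera as it stood for that picture, good to about 4 mm: the middle of the surface that is visible of it).
- cut_out(name, camera): "mask" (420x560 bool, what is visible of it).
- mark_of(name, camera): "xyz" ([x, y, z] in m, in the coordinates of the camera as it stood for that picture, good to about 4 mm: a listed point, or the origin of a listed thing).
The state is a dict: "time": time; "q": joint angles; "qd": joint speeds; "joint_efforts": joint torques, N m; "ee_pos": TCP position; "tcp_rot": TCP orientation; "wrist_force": force on the tool from outside, world axes, zero at the start; "torque": the same for the moment, N m; "opening": finger opening in m; "grasp_force": force on a finger pad.
Only numpy, scipy, OpenCV 4.12 (cv2) and the standard library are available. Lean on these libraries where they do the work, as an engineer would, in place of code of your own. Each camera call takes 0.05 s, during which the arm holds its last target. There are 200 camera calls.

## Task

Move the four toiletry bottles from the white tray into the wooden caddy, one to a pocket and in reverse order, because the caddy will be turned round for the far side of the basin: as the robot sees it, the bottle that stood leftmost in the tray goes into the rightmost pocket, the second from the left into the second from the right, and so on. Lower each one gently until it stands upright on the pocket floor, let go, and never drop or knock over a bottle.

Things in the scene. Friction and masses are not known exactly. Their poses are not given: they have to be found in the camera images.
- tray: White fixed tray the bottles start in, left or right of the caddy. 84 mm wide (x), 298 mm long (y), rim 18 mm, end cheeks 45 mm high, floor 4 mm thick. Origin: centre of underside, on the counter. Its y runs along the row, to the left as the robot sees it, x away from the robot (yaw within 12 degrees). Coasters at y = +105, +35, -35, -105 mm, x = 0, in shuffled order, a bottle on each.
- caddy: Fixed wooden caddy, empty at first: a row of 4 pockets, 66 x 66 mm inside, centres at x = 0, y = +105, +35, -35, -105 mm in its frame. 74 mm wide (x), 294 mm long (y), walls and dividers 4 mm thick, 30 mm high, end cheeks 50 mm high, pocket floor 4 mm above origin. Origin: centre of underside, on the counter; y along the row, to the robot's left, x away from it (yaw within 12 degrees).
- green_bottle: Loose round closed green toiletry bottle, 42 mm diameter up to 84 mm, narrow white cap (26 mm) above; 112 mm tall in all, about 190 g, upright. Origin: centre of its underside, z up its axis. Rigid; grip it from above across the body, about 70 mm above its foot, fingers closing across the row (the tray's x).
- blue_bottle: Loose round closed blue toiletry bottle, 40 mm diameter at the foot, 42 mm at 86 mm height, wide white domed cap (38 mm) above; 106 mm tall in all, about 170 g, upright. Origin: centre of its underside, z up its axis. Rigid; grip it from above across the body, about 70 mm above its foot, fingers closing across the row (the tray's x).
- red_bottle: Loose round closed red toiletry bottle, 42 mm diameter up to 88 mm, wide black cap (40 mm) above; 104 mm tall in all, about 150 g, upright. Origin: centre of its underside, z up its axis. Rigid; grip it from above across the body, about 70 mm above its foot, fingers closing across the row (the tray's x).
- yellow_bottle: Loose round closed yellow toiletry bottle, 40 mm diameter up to 84 mm, narrow orange cap (30 mm) above; 110 mm tall in all, about 180 g, upright. Origin: centre of its underside, z up its axis. Rigid; grip it from above across the body, about 70 mm above its foot, fingers closing across the row (the tray's x).
- green_coaster: Green round coaster, 64 mm diameter, 5 mm thick, fixed in the tray under the green bottle; it stays there and so shows where that bottle stood. Origin: centre of its underside, on the tray floor (4 mm above the counter).
- blue_coaster: Blue round coaster, 64 mm diameter, 5 mm thick, fixed in the tray under the blue bottle; it stays there and so shows where that bottle stood. Origin: centre of its underside, on the tray floor (4 mm above the counter).
- red_coaster: Red round coaster, 64 mm diameter, 5 mm thick, fixed in the tray under the red bottle; it stays there and so shows where that bottle stood. Origin: centre of its underside, on the tray floor (4 mm above the counter).
- yellow_coaster: Yellow round coaster, 64 mm diameter, 5 mm thick, fixed in the tray under the yellow bottle; it stays there and so shows where that bottle stood. Origin: centre of its underside, on the tray floor (4 mm above the counter).
Mind the look-alikes: they are no part of the job. Several things have the shape of the green_bottle; the one meant has the colours described above. Of the things shaped like the yellow_coaster, the yellow one is meant.

How it is judged (in metres and radians):
At the end, for the whole second after the job is handed in: Each bottle stands at rest in the caddy pocket that mirrors its coaster's place in the tray (leftmost coaster - rightmost pocket, and so on): within 15 mm of the pocket's centre along and across the row, foot within 6 mm of the pocket floor's height, leaning less than about 7 degrees (((y of green_coaster in the frame of tray between 0.085 and 0.125 m and y of green_bottle in the frame of caddy between -0.12 and -0.09 m) or (y of green_coaster in the frame of tray between 0.015 and 0.055 m and y of green_bottle in the frame of caddy between -0.05 and -0.02 m) or (y of green_coaster in the frame of tray between -0.055 and -0.015 m and y of green_bottle in the frame of caddy between 0.02 and 0.05 m) or (y of green_coaster in the frame of tray between -0.125 and -0.085 m and y of green_bottle in the frame of caddy between 0.09 and 0.12 m)) and x of green_bottle in the frame of caddy between -0.015 and 0.015 m and z of green_bottle in the frame of caddy between -0.002 and 0.01 m and angle between each of green_bottle, blue_bottle, red_bottle, yellow_bottle's own z axis and vertical below 0.12 rad and linear speed of each of green_bottle, blue_bottle, red_bottle, yellow_bottle below 0.02 m/s and angular speed of each of green_bottle, blue_bottle, red_bottle, yellow_bottle below 0.2 rad/s and ((y of blue_coaster in the frame of tray between 0.085 and 0.125 m and y of blue_bottle in the frame of caddy between -0.12 and -0.09 m) or (y of blue_coaster in the frame of tray between 0.015 and 0.055 m and y of blue_bottle in the frame of caddy between -0.05 and -0.02 m) or (y of blue_coaster in the frame of tray between -0.055 and -0.015 m and y of blue_bottle in the frame of caddy between 0.02 and 0.05 m) or (y of blue_coaster in the frame of tray between -0.125 and -0.085 m and y of blue_bottle in the frame of caddy between 0.09 and 0.12 m)) and x of blue_bottle in the frame of caddy between -0.015 and 0.015 m and z of blue_bottle in the frame of caddy between -0.002 and 0.01 m and ((y of red_coaster in the frame of tray between 0.085 and 0.125 m and y of red_bottle in the frame of caddy between -0.12 and -0.09 m) or (y of red_coaster in the frame of tray between 0.015 and 0.055 m and y of red_bottle in the frame of caddy between -0.05 and -0.02 m) or (y of red_coaster in the frame of tray between -0.055 and -0.015 m and y of red_bottle in the frame of caddy between 0.02 and 0.05 m) or (y of red_coaster in the frame of tray between -0.125 and -0.085 m and y of red_bottle in the frame of caddy between 0.09 and 0.12 m)) and x of red_bottle in the frame of caddy between -0.015 and 0.015 m and z of red_bottle in the frame of caddy between -0.002 and 0.01 m and ((y of yellow_coaster in the frame of tray between 0.085 and 0.125 m and y of yellow_bottle in the frame of caddy between -0.12 and -0.09 m) or (y of yellow_coaster in the frame of tray between 0.015 and 0.055 m and y of yellow_bottle in the frame of caddy between -0.05 and -0.02 m) or (y of yellow_coaster in the frame of tray between -0.055 and -0.015 m and y of yellow_bottle in the frame of caddy between 0.02 and 0.05 m) or (y of yellow_coaster in the frame of tray between -0.125 and -0.085 m and y of yellow_bottle in the frame of caddy between 0.09 and 0.12 m)) and x of yellow_bottle in the frame of caddy between -0.015 and 0.015 m and z of yellow_bottle in the frame of caddy between -0.002 and 0.01 m); the robot touches nothing.
It fails at once if a bottle is tipped over (leaning more than 35 degrees) (angle between any of green_bottle, blue_bottle, red_bottle, yellow_bottle's own z axis and vertical above 0.61 rad).
It fails at once if a bottle is dropped: it falls free of the fingers faster than 0.8 m/s (a fall of over about 30 mm) ((linear speed of green_bottle above 0.8 m/s and contact force between the fingers and green_bottle below 0.05 N) or (linear speed of blue_bottle above 0.8 m/s and contact force between the fingers and blue_bottle below 0.05 N) or (linear speed of red_bottle above 0.8 m/s and contact force between the fingers and red_bottle below 0.05 N) or (linear speed of yellow_bottle above 0.8 m/s and contact force between the fingers and yellow_bottle below 0.05 N)).
It also fails if it takes over 115 s, if anything falls off the work surface, if the arm or the gripper's body presses on something with over 40 N, if the wrist force passes 120 N, or if a joint passes its speed limit or range.

## Working session

There is one attempt and no reset: what is moved stays moved. The work goes in short steps, Python scripts to look and compute and a tool call to move; the robot and the scene stay as the last step left them, time stands still between calls to the robot, and variables do not carry over. Pictures are saved under pics/ and viewed, at most 14 in all, crops included, and the job is handed in when it is done.

Besides the shell and the picture viewer there is one more tool, called after "Call:" by a JSON object that holds its "method" and its "body". servo_tool: Moves the arm, as the interface text tells. Its arguments: {"type":"object","properties":{"moves":{"type":"array"},"force":{"type":"number"}},"required":["moves"]}

```bash
mkdir -p pics; ls
cat > h.py <<'E'
import numpy as np, cv2
from workcell import *
def world(name,p):
    c=calibration(name);R=np.array(c["R"]);return R.T@(np.array(p)-np.array(c["t"]))
def cloud(name,depth):
    K=np.array(calibration(name)["camera_matrix"]);v,u=np.mgrid[:420,:560]
    P=np.stack([(u-K[0,2])*depth/K[0,0],(v-K[1,2])*depth/K[1,1],depth],-1)
    c=calibration(name);return (P-np.array(c["t"]))@np.array(c["R"])
def pix(name,X):
    c=calibration(name);p=np.array(c["camera_matrix"])@(np.array(c["R"])@np.array(X)+np.array(c["t"]));return (p[:2]/p[2]).round(1)
E
python3 - <<'E'
from h import *
print(grasp_offset,get_obs())
ims={}
for n in("scene","top"):
    im,d=camera(n);cv2.imwrite(f"pics/{n}0.png",im[:,:,::-1]);np.savez(f"{n}0.npz",im=im,d=d)
    for o in("tray","caddy","green_bottle","blue_bottle","red_bottle","yellow_bottle"):
        for r in mark_of(o,n)[:4]:
            X=world(n,r["xyz"]);print(n,o,round(r["score"],2),X.round(3),pix(n,X))
print(get_obs()["time"])
E
```

```text
pics
0.0187 {'time': 0.0, 'q': array([-7.45987337e+01,  5.01052733e+00,  1.00322734e+01,  9.51007867e+01,
       -1.69393769e-03,  9.00032200e+01]), 'qd': array([-0.00958001, -0.00453715,  0.03092115,  0.02178903, -0.02363513,
       -0.00211137]), 'joint_efforts': array([ 2.30277619e-03, -5.20389891e+01,  4.64802575e+01,  1.64141954e-02,
       -2.74197527e-05, -1.00885674e-05]), 'ee_pos': array([ 0.14599238, -0.53000799,  0.23056905]), 'tcp_rot': array([-1.79920960e+02,  1.69837809e-03,  1.53980487e+01]), 'wrist_force': array([-0.61472757, -1.04371087, -0.10537208]), 'torque': array([ 0.01195217, -0.03803249,  0.05249848]), 'grasp_force': 0.0, 'opening': 0.08526045424236771}
scene tray 0.64 [ 0.487  0.193 -0.001] [331.7 220.3]
scene caddy 0.66 [ 0.509 -0.188  0.   ] [167.7 236.2]
scene caddy 0.58 [0.479 0.156 0.007] [315.5 216.5]
scene green_bottle 0.67 [0.484 0.083 0.009] [284.8 219.1]
scene green_bottle 0.64 [ 0.387  0.098 -0.001] [288.  189.6]
scene blue_bottle 0.95 [0.482 0.158 0.006] [316.6 217.6]
scene red_bottle 0.81 [0.483 0.226 0.004] [345.6 217.1]
scene red_bottle 0.49 [ 0.511 -0.188 -0.006] [167.8 238.6]
scene red_bottle 0.41 [0.488 0.157 0.003] [316.5 220.6]
scene yellow_bottle 0.71 [0.482 0.298 0.011] [376.3 213.2]
top tray 0.9 [ 0.485  0.19  -0.003] [215.6 208.5]
top tray 0.67 [0.483 0.153 0.004] [231.1 209.6]
top caddy 0.94 [ 0.513 -0.191 -0.003] [380.1 200.8]
top green_bottle 0.82 [0.489 0.088 0.007] [259.4 207.7]
top green_bottle 0.55 [0.377 0.091 0.002] [256.7 256.6]
top blue_bottle 0.65 [0.48  0.154 0.009] [230.5 210.7]
top red_bottle 0.77 [0.483 0.229 0.01 ] [198.1 208.8]
top yellow_bottle 0.63 [0.477 0.298 0.011] [167.6 210.5]
0.7
```

View pics/scene0.png

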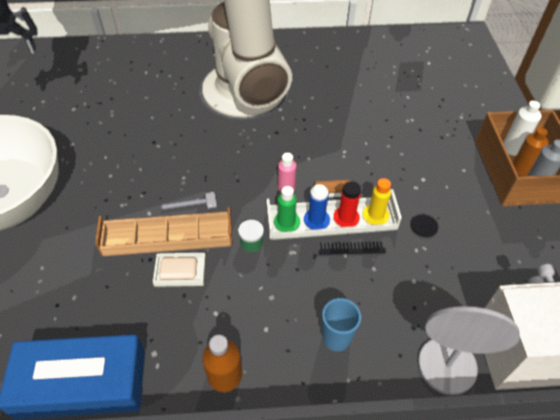

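View pics/top0.png

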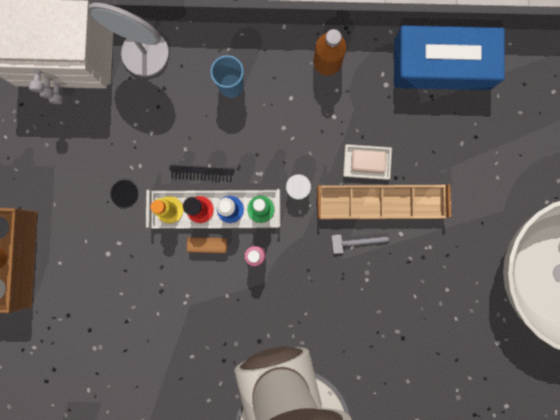

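The tray row from the left is yellow, red, blue, green: scene pixels (378,202), (348,206), (318,208), (287,212). There are two green-bottle shapes: scene (287,212)/top (261,207) is green with a white cap and stands in the tray, while scene (288,178)/top (255,257) is pink. The first fits the description. The caddy is at top (384,202).

```bash
cat > m.py <<'E'
from h import *
from scipy.optimize import least_squares
def frame(obj,P,Z,hi,inn):
    pass
D={n:np.load(f"{n}0.npz") for n in("scene","top")}
C={n:cloud(n,D[n]["d"]) for n in D}
for n in D:
    print(n,"counter z",np.median(C[n][(abs(C[n][...,0]-.35)<.05)&(abs(C[n][...,1]+.1)<.05)][:,2]).round(4))
# caddy, tray: rectangle of points above counter
for o,c,zr in(("caddy",(.513,-.19),(.02,.06)),("tray",(.485,.192),(.012,.05))):
    for n in D:
        P=C[n];m=(abs(P[...,0]-c[0])<.085)&(abs(P[...,1]-c[1])<.18)&(P[...,2]>zr[0])&(P[...,2]<zr[1])
        camera(n) if 0 else None
        Q=P[m]
        m8=m.astype(np.uint8);nn,l,s,_=cv2.connectedComponentsWithStats(m8,connectivity=8)
        k=1+np.argmax(s[1:,4]);Q=P[l==k]
        r=cv2.minAreaRect(Q[:,:2].astype(np.float32)*1000);print(o,n,len(Q),[np.round(x,1) for x in r])
for b,y0 in(("green",.088),("blue",.156),("red",.228),("yellow",.298)):
    out=[]
    for n in D:
        P=C[n];near=(abs(P[...,0]-.482)<.035)&(abs(P[...,1]-y0)<.032)
        cap=P[near&(P[...,2]>.115-.02)];Q=P[near&(P[...,2]>.045)&(P[...,2]<.08)]
        top=P[near][:,2].max();ct=cap[cap[:,2]>top-.006]
        out.append(Q);print(b,n,"top z",top.round(3),"cap",ct[:,:2].mean(0).round(4),len(ct),len(Q))
        if len(Q)>8:
            f=least_squares(lambda c:np.hypot(Q[:,0]-c[0],Q[:,1]-c[1])-.021,[.482,y0],loss="soft_l1",f_scale=.002);print("  fit",f.x.round(4),np.abs(f.fun).mean().round(4))
im=D["scene"]["im"];cv2.imwrite("pics/crop0.png",cv2.resize(im[140:265,80:430,::-1],None,fx=2.2,fy=2.2,interpolation=2))
E
python3 m.py
```

```text
scene counter z 0.0
top counter z 0.0006
caddy scene 1495 [array([ 509.8, -188.8]), array([ 81.6, 294.1]), np.float64(1.7)]
caddy top 1160 [array([ 509.3, -189.8]), array([ 74.8, 294.4]), np.float64(1.8)]
tray scene 769 [array([484.3, 192. ]), array([ 88.9, 298.3]), np.float64(1.6)]
tray top 873 [array([483.1, 191.6]), array([ 83.9, 298.5]), np.float64(1.8)]
green scene top z 0.126 cap [0.4897 0.0857] 62 170
  fit [0.4879 0.0857] 0.0009
green top top z 0.124 cap [0.4881 0.0837] 93 22
  fit [0.4882 0.0847] 0.0001
blue scene top z 0.119 cap [0.485  0.1567] 82 167
  fit [0.4823 0.1566] 0.0009
blue top top z 0.119 cap [0.4822 0.1554] 110 30
  fit [0.4832 0.1562] 0.0002
red scene top z 0.12 cap [0.4838 0.2258] 75 184
  fit [0.4821 0.2277] 0.0009
red top top z 0.119 cap [0.4833 0.226 ] 151 45
  fit [0.4825 0.2267] 0.0002
yellow scene top z 0.123 cap [0.4807 0.2974] 84 168
  fit [0.4781 0.2986] 0.001
yellow top top z 0.123 cap [0.4792 0.2964] 122 62
  fit [0.4797 0.2986] 0.0004
```

View pics/crop0.png

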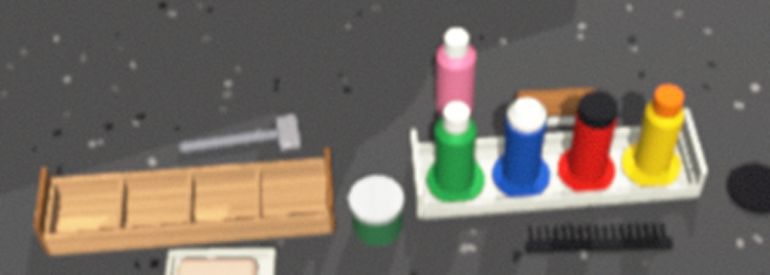

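The crop confirms it: the green bottle is at scene (287,212), and the pink one behind it is the decoy. The heights also fit, with bottle tops about 9 mm above their listed heights (coaster plus tray floor). First I turn the tool to yaw 92.

Call:
{"method": "servo_tool", "body": {"moves": [[[0, 0, -8.5], [0, 0, 0], 100], [[0, 0, -8.5], [0, 0, 0], 100], [[0, 0, -8.5], [0, 0, 0], 100], [[0, 0, -8.5], [0, 0, 0], 100], [[0, 0, -8.5], [0, 0, 0], 100], [[0, 0, -8.5], [0, 0, 0], 100], [[0, 0, -8.5], [0, 0, 0], 100], [[0, 0, -8.5], [0, 0, 0], 100], [[0, 0, -8.6], [0, 0, 0], 100]], "force": 40}}

```text
out of range: row 9 has -8.6, outside -8.59 to 8.59
```

```bash
cat >> h.py <<'E'
from scipy.spatial.transform import Rotation as Ro
B=dict(green=(.4878,.0856),blue=(.4835,.1563),red=(.4824,.2268),yellow=(.4793,.2978))
P=dict(green=(.5062,-.0846),blue=(.5084,-.1545),red=(.5106,-.2245),yellow=(.5128,-.2945))
def go(x,y,z):
    o=get_obs();R=Ro.from_euler("xyz",o["tcp_rot"],degrees=True)
    print("t",round(o["time"],2),"pos",o["ee_pos"].round(4),"rot",o["tcp_rot"].round(2),"open",round(o["opening"],4),"tool shift mm",(1000*R.inv().apply(np.array([x,y,z])-o["ee_pos"])).round(1))
E
python3 -c "
from h import *
go(*B['green'],.2)"
```

```text
t 0.7 pos [ 0.1461 -0.5302  0.2313] rot [180.    0.   15.4] open 0.0853 tool shift mm [ 493.  -503.    31.3]
```

Call:
{"method": "servo_tool", "body": {"moves": [[[0, 0, -8.5], [0, 0, 0], 100], [[0, 0, -8.5], [0, 0, 0], 100], [[0, 0, -8.5], [0, 0, 0], 100], [[0, 0, -8.5], [0, 0, 0], 100], [[0, 0, -8.5], [0, 0, 0], 100], [[0, 0, -8.5], [0, 0, 0], 100], [[0, 0, -8.5], [0, 0, 0], 100], [[0, 0, -8.5], [0, 0, 0], 100], [[0, 0, -8.5], [0, 0, 0], 100]], "force": 40}}

```text
time: 1.6
ee_pos: [0.1461, -0.5303, 0.2313]
tcp_rot: [-180.0, 0.0, 92.3]
wrist_force: [-0.9, 0.5, 0.5]
opening: 0.0852
grasp_force: 0.0
```

```bash
python3 -c "
from h import *
go(*B['green'],.2)"
```

```text
t 1.6 pos [ 0.1461 -0.5303  0.2313] rot [-180.      0.     92.25] open 0.0852 tool shift mm [602.  365.7  31.3]
```

Call:
{"method": "servo_tool", "body": {"moves": [[[0, 0, 0], [0.04, 0.0244, 0], 100], [[0, 0, 0], [0.04, 0.0244, 0], 100], [[0, 0, 0], [0.04, 0.0244, 0], 100], [[0, 0, 0], [0.04, 0.0244, 0], 100], [[0, 0, 0], [0.04, 0.0244, 0], 100], [[0, 0, 0], [0.04, 0.0244, 0], 100], [[0, 0, 0], [0.04, 0.0244, 0], 100], [[0, 0, 0], [0.04, 0.0244, 0], 100], [[0, 0, 0], [0.04, 0.0244, 0], 100], [[0, 0, 0], [0.04, 0.0244, 0], 100], [[0, 0, 0], [0.04, 0.0244, 0], 100], [[0, 0, 0], [0.04, 0.0244, 0], 100]]}}

```text
time: 2.8
ee_pos: [0.4234, -0.0388, 0.2316]
tcp_rot: [179.9, 0.0, 91.9]
wrist_force: [1.0, -0.7, 0.2]
opening: 0.0853
grasp_force: 0.0
```

Call:
{"method": "servo_tool", "body": {"moves": [[[0, 0, 0], [0.04, 0.0244, 0], 100], [[0, 0, 0], [0.04, 0.0244, 0], 100], [[0, 0, 0], [0.03, 0.02, 0], 100], [[0, 0, 0], [0.01, 0.003, 0], 100], [[0, 0, 0], [0, 0, 0], 100]]}}

```text
time: 3.3
ee_pos: [0.4906, 0.0826, 0.2308]
tcp_rot: [-179.9, 0.0, 92.0]
wrist_force: [-0.2, -0.1, 1.0]
opening: 0.0853
grasp_force: 0.0
```

```bash
python3 -c "
from h import *
go(*B['green'],.058)"
```

```text
t 3.3 pos [0.4906 0.0826 0.2308] rot [-1.7993e+02  1.0000e-02  9.2030e+01] open 0.0853 tool shift mm [  3.1  -2.5 172.8]
```

Call:
{"method": "servo_tool", "body": {"moves": [[[0, 0, 0], [0.003, -0.0025, 0.02], 100], [[0, 0, 0], [0, 0, 0.03], 100], [[0, 0, 0], [0, 0, 0.03], 100], [[0, 0, 0], [0, 0, 0.03], 100], [[0, 0, 0], [0, 0, 0.03], 100], [[0, 0, 0], [0, 0, 0.02], 100], [[0, 0, 0], [0, 0, 0.0125], 100], [[0, 0, 0], [0, 0, 0], 100]]}}

```text
time: 4.1
ee_pos: [0.4869, 0.0834, 0.0577]
tcp_rot: [-179.9, 0.0, 91.8]
wrist_force: [-0.8, -0.1, -1.1]
opening: 0.0856
grasp_force: 0.0
```

```bash
python3 -c "
from h import *
go(*B['green'],.058)
for n in('scene',):
    im,d=camera(n);cv2.imwrite('pics/g1.png',cv2.resize(im[130:260,230:430,::-1],None,fx=3,fy=3))"
```

```text
t 4.1 pos [0.4869 0.0834 0.0577] rot [-1.7988e+02  2.0000e-02  9.1840e+01] open 0.0856 tool shift mm [ 2.2  1.  -0.3]
```

View pics/g1.png

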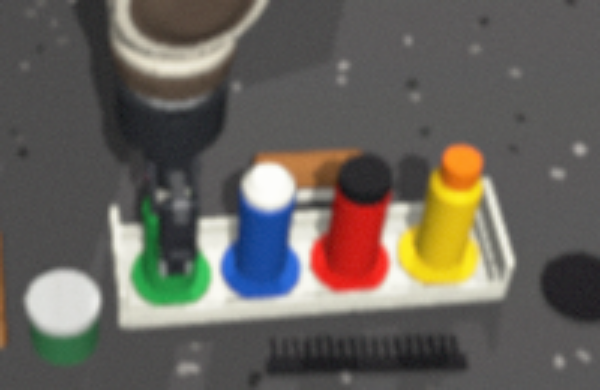

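The open fingers straddle the green bottle, with the front finger at crop (178,215). It seems slightly to the +y side of the bottle axis at (170,215), so I'll check that with depth.

```bash
python3 -c "
from h import *
im,d=camera('scene');C=cloud('scene',d);i=im.astype(int)
f=(C[...,0]>.512)&(C[...,0]<.57)&(abs(C[...,1]-.085)<.03)&(C[...,2]>.058)&(C[...,2]<.1)
Q=C[f];print('finger',len(Q),np.percentile(Q,[2,50,98],axis=0).round(4))
g=(i[...,1]>i[...,0]+40)&(i[...,1]>i[...,2]+30)&(abs(C[...,1]-.085)<.04)&(C[...,2]>.03)&(C[...,2]<.09)&(abs(C[...,0]-.488)<.04)
Q=C[g];print('green',len(Q),np.percentile(Q,[2,50,98],axis=0).round(4))
"
```

```text
finger 50 [[0.5304 0.0739 0.0739]
 [0.5405 0.0821 0.0857]
 [0.5448 0.0958 0.0983]]
green 89 [[0.4934 0.0659 0.0305]
 [0.5025 0.0717 0.0534]
 [0.5098 0.0985 0.0887]]
```

Depth puts the finger centre at y≈0.085 and the bottle at about 0.086, so they are aligned. Closing.

Call:
{"method": "servo_tool", "body": {"moves": [[[0, 0, 0], [0.002, 0.0005, 0], 60], [[0, 0, 0], [0, 0, 0], 40], [[0, 0, 0], [0, 0, 0], 30], [[0, 0, 0], [0, 0, 0], 30], [[0, 0, 0], [0, 0, 0], 30], [[0, 0, 0], [0, 0, 0], 30], [[0, 0, 0], [0, 0, 0], 30], [[0, 0, 0], [0, 0, 0], 30]], "force": 40}}

```text
time: 5.0
ee_pos: [0.4888, 0.0866, 0.0595]
tcp_rot: [179.9, -0.0, 91.9]
wrist_force: [0.1, 0.7, 5.3]
opening: 0.0406
grasp_force: 40.4
```

Call:
{"method": "servo_tool", "body": {"moves": [[[0, 0, 0], [0, 0, -0.01], 20], [[0, 0, 0], [0, 0, -0.02], 20], [[0, 0, 0], [0, 0, -0.03], 20], [[0, 0, 0], [0, 0, -0.04], 20], [[0, 0, 0], [0, 0, -0.04], 20], [[0, 0, 0], [0, 0, -0.02], 20], [[0, 0, 0], [0, 0, 0], 20], [[0, 0, 0], [0, 0, 0], 20]]}}

```text
time: 5.8
ee_pos: [0.4883, 0.0864, 0.2182]
tcp_rot: [-180.0, 0.0, 91.9]
wrist_force: [-1.1, -0.7, -2.6]
opening: 0.0409
grasp_force: 41.0
```

```bash
cat > held.py <<'E'
from h import *
import sys
b,out=sys.argv[1:3]
go(*P[b],.2)
im,d=camera('scene');C=cloud('scene',d);i=im.astype(int);p=get_obs()['ee_pos']
r,g,bl=i[...,0],i[...,1],i[...,2]
k=dict(green=(g>r+40)&(g>bl+30),blue=(bl>r+50)&(bl>g+30),red=(r>g+60)&(r>bl+60)&(g<80),yellow=(r>bl+80)&(g>bl+70))[b]
m=k&(np.hypot(C[...,0]-p[0],C[...,1]-p[1])<.06)&(C[...,2]>.002)
Q=C[m];print(len(Q),"z pct",np.percentile(Q[:,2],[1,5,50]).round(4),"y",np.percentile(Q[:,1],[3,50,97]).round(4),"tcp z - foot",(p[2]-np.percentile(Q[:,2],2)).round(4))
lo=Q[Q[:,2]<np.percentile(Q[:,2],20)];hi=Q[Q[:,2]>np.percentile(Q[:,2],50)]
print("low y-mid",np.percentile(lo[:,1],[3,97]).mean().round(4),"max x",np.percentile(lo[:,0],95).round(4))
if len(sys.argv)>3:
    u,v=np.int32(pix('scene',p));u=np.clip(u,100,460);v=np.clip(v,75,345);cv2.imwrite(out,cv2.resize(im[v-75:v+75,u-100:u+100,::-1],None,fx=3,fy=3))
E
python3 held.py green pics/g2.png 1
```

```text
t 5.8 pos [0.4883 0.0864 0.2182] rot [-179.97    0.     91.9 ] open 0.0409 tool shift mm [-171.5   12.2   18.2]
881 z pct [0.0047 0.0062 0.0124] y [0.0626 0.0813 0.1118] tcp z - foot 0.2122
low y-mid 0.0871 max x 0.514
```

View pics/g2.png

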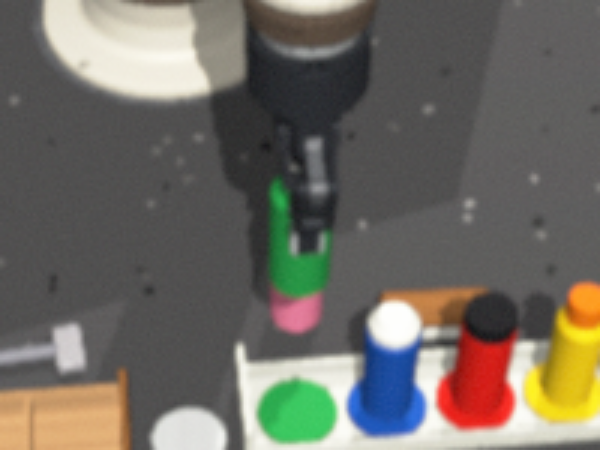

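The green bottle hangs upright at crop (300,240), over the pink one behind it, and its coaster at (297,410) is free. Carrying it to the leftmost pocket.

Call:
{"method": "servo_tool", "body": {"moves": [[[0, 0, 0], [-0.015, 0.001, 0], 20], [[0, 0, 0], [-0.03, 0.002, 0], 20], [[0, 0, 0], [-0.04, 0.003, 0], 20], [[0, 0, 0], [-0.04, 0.003, 0], 20], [[0, 0, 0], [-0.03, 0.002, 0], 20], [[0, 0, 0], [-0.0165, 0.0012, 0], 20], [[0, 0, 0], [0, 0, 0], 20], [[0, 0, 0], [0, 0, 0.03], 20], [[0, 0, 0], [0, 0, 0.04], 20], [[0, 0, 0], [0, 0, 0.03], 20], [[0, 0, 0], [0, 0, 0], 20], [[0, 0, 0], [0, 0, 0], 20]]}}

```text
time: 7.05
ee_pos: [0.5057, -0.0839, 0.1187]
tcp_rot: [-179.9, -0.0, 91.9]
wrist_force: [0.5, 0.8, -1.6]
opening: 0.0404
grasp_force: 41.2
```

```bash
sed -i 's/,\.2)$/,.0545)/' held.py; python3 held.py green pics/g3.png 1
```

```text
t 7.05 pos [ 0.5057 -0.0839  0.1187] rot [-1.7991e+02 -2.0000e-02  9.1930e+01] open 0.0404 tool shift mm [-0.7  0.6 64.2]
288 z pct [0.0719 0.0753 0.1002] y [-0.1017 -0.0762 -0.065 ] tcp z - foot 0.0467
low y-mid -0.083 max x 0.5264
```

View pics/g3.png

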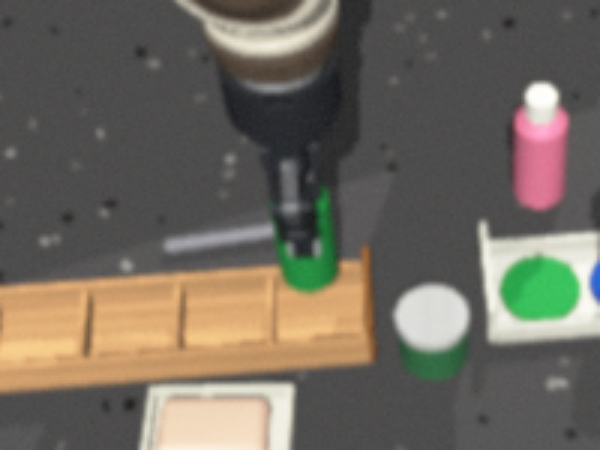

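The green bottle hangs above the leftmost pocket at crop (305,285), well centred. Lowering, with the last part slow.

Call:
{"method": "servo_tool", "body": {"moves": [[[0, 0, 0], [-0.0005, 0.0005, 0.02], 20], [[0, 0, 0], [0, 0, 0.02], 20], [[0, 0, 0], [0, 0, 0.01], 20], [[0, 0, 0], [0, 0, 0.005], 20], [[0, 0, 0], [0, 0, 0.003], 20], [[0, 0, 0], [0, 0, 0.002], 20], [[0, 0, 0], [0, 0, 0.001], 20], [[0, 0, 0], [0, 0, 0.001], 20], [[0, 0, 0], [0, 0, 0], 20], [[0, 0, 0], [0, 0, 0], 20]]}}

```text
time: 8.1
ee_pos: [0.5069, -0.0851, 0.057]
tcp_rot: [180.0, 0.0, 91.9]
wrist_force: [0.9, 0.3, -2.8]
opening: 0.0407
grasp_force: 41.3
```

Call:
{"method": "servo_tool", "body": {"moves": [[[0, 0, 0], [0, 0, 0.001], 20], [[0, 0, 0], [0, 0, 0.001], 20], [[0, 0, 0], [0, 0, 0], 20], [[0, 0, 0], [0, 0, 0], 20]]}}

```text
time: 8.5
ee_pos: [0.5067, -0.085, 0.0547]
tcp_rot: [-180.0, -0.0, 91.9]
wrist_force: [-0.4, -0.8, -1.3]
opening: 0.0406
grasp_force: 41.5
```

Call:
{"method": "servo_tool", "body": {"moves": [[[0, 0, 0], [0, 0, 0.001], 20], [[0, 0, 0], [0, 0, 0], 20], [[0, 0, 0], [0, 0, 0], 20]]}}

```text
time: 8.8
ee_pos: [0.5069, -0.0851, 0.0546]
tcp_rot: [180.0, 0.0, 91.9]
wrist_force: [-2.8, 0.4, 4.7]
opening: 0.0412
grasp_force: 42.0
```

Contact felt (4.7 N). Release and rise.

Call:
{"method": "servo_tool", "body": {"moves": [[[0, 0, 0], [0, 0, 0], 55], [[0, 0, 0], [0, 0, 0], 65], [[0, 0, 0], [0, 0, 0], 85], [[0, 0, 0], [0, 0, 0], 100], [[0, 0, 0], [0, 0, 0], 100], [[0, 0, 0], [0, 0, -0.02], 100], [[0, 0, 0], [0, 0, -0.04], 100], [[0, 0, 0], [0, 0, -0.05], 100], [[0, 0, 0], [0, 0, -0.05], 100], [[0, 0, 0], [0, 0, 0], 100]]}}

```text
time: 9.8
ee_pos: [0.5088, -0.0854, 0.221]
tcp_rot: [179.4, 0.1, 91.9]
wrist_force: [-0.4, -0.6, -1.0]
opening: 0.0852
grasp_force: 0.0
```

```bash
cat > chk.py <<'E'
from h import *
import sys
D={n:cloud(n,camera(n)[1]) for n in("scene","top")}
for b in sys.argv[2:]:
    c=P[b]
    for n in D:
        C=D[n];near=(abs(C[...,0]-c[0])<.03)&(abs(C[...,1]-c[1])<.03)
        Q=C[near&(C[...,2]>.05)&(C[...,2]<.08)]
        if len(Q)<8: print(b,n,"few");continue
        f=least_squares(lambda p:np.hypot(Q[:,0]-p[0],Q[:,1]-p[1])-.021,c,loss="soft_l1",f_scale=.002)
        print(b,n,"err mm",((f.x-c)*1000).round(1),"top",C[near&(C[...,2]<.135)][:,2].max().round(4))
go(*B[sys.argv[1]],.2)
E
sed -i '2a from scipy.optimize import least_squares' h.py
python3 chk.py blue green
```

```text
green scene err mm [-0.5 -1.6] top 0.1189
green top err mm [-0.3 -2.9] top 0.098
t 9.9 pos [ 0.5075 -0.0851  0.2149] rot [1.7986e+02 3.0000e-02 9.1900e+01] open 0.0855 tool shift mm [242.1 -16.   14.8]
```

Green stands within 3 mm. Next is blue.

Call:
{"method": "servo_tool", "body": {"moves": [[[0, 0, 0], [0.04, -0.0025, 0], 100], [[0, 0, 0], [0.04, -0.0025, 0], 100], [[0, 0, 0], [0.04, -0.0025, 0], 100], [[0, 0, 0], [0.04, -0.0025, 0], 100], [[0, 0, 0], [0.04, -0.0025, 0], 100], [[0, 0, 0], [0.03, -0.0025, 0], 100], [[0, 0, 0], [0.012, -0.001, 0], 100], [[0, 0, 0], [0, 0, 0], 100]]}}

```text
time: 10.7
ee_pos: [0.4822, 0.1572, 0.2123]
tcp_rot: [-179.9, 0.0, 92.0]
wrist_force: [-0.7, -0.7, 0.1]
opening: 0.0855
grasp_force: 0.0
```

```bash
python3 -c "
from h import *
go(*B['blue'],.059)"
```

```text
t 10.7 pos [0.4822 0.1572 0.2123] rot [-1.7988e+02  4.0000e-02  9.2030e+01] open 0.0855 tool shift mm [ -0.8   1.6 153.3]
```

Call:
{"method": "servo_tool", "body": {"moves": [[[0, 0, 0], [-0.0008, 0.0015, 0.02], 100], [[0, 0, 0], [0, 0, 0.035], 100], [[0, 0, 0], [0, 0, 0.035], 100], [[0, 0, 0], [0, 0, 0.03], 100], [[0, 0, 0], [0, 0, 0.02], 100], [[0, 0, 0], [0, 0, 0.013], 100], [[0, 0, 0], [0, 0, 0], 100], [[0, 0, 0], [0, 0, 0], 100]]}}

```text
time: 11.5
ee_pos: [0.4846, 0.1551, 0.0614]
tcp_rot: [180.0, -0.0, 91.9]
wrist_force: [0.1, -0.7, 0.0]
opening: 0.085
grasp_force: 0.0
```

```bash
python3 -c "
from h import *
go(*B['blue'],.059)"
```

```text
t 11.5 pos [0.4846 0.1551 0.0614] rot [179.98  -0.    91.86] open 0.085 tool shift mm [ 1.3 -1.1  2.4]
```

Call:
{"method": "servo_tool", "body": {"moves": [[[0, 0, 0], [0.0012, -0.001, 0.002], 60], [[0, 0, 0], [0, 0, 0], 40], [[0, 0, 0], [0, 0, 0], 30], [[0, 0, 0], [0, 0, 0], 30], [[0, 0, 0], [0, 0, 0], 30], [[0, 0, 0], [0, 0, 0], 30], [[0, 0, 0], [0, 0, 0], 30], [[0, 0, 0], [0, 0, 0], 30]]}}

```text
time: 12.3
ee_pos: [0.4837, 0.1569, 0.0596]
tcp_rot: [179.9, -0.0, 91.9]
wrist_force: [0.9, -1.5, 6.2]
opening: 0.0409
grasp_force: 40.5
```

Call:
{"method": "servo_tool", "body": {"moves": [[[0, 0, 0], [0, 0, -0.01], 20], [[0, 0, 0], [0, 0, -0.02], 20], [[0, 0, 0], [0, 0, -0.03], 20], [[0, 0, 0], [0, 0, -0.04], 20], [[0, 0, 0], [0, 0, -0.04], 20], [[0, 0, 0], [0, 0, -0.02], 20], [[0, 0, 0], [0, 0, 0], 20], [[0, 0, 0], [0, 0, 0], 20]]}}

```text
time: 13.1
ee_pos: [0.4832, 0.1567, 0.2182]
tcp_rot: [-180.0, 0.0, 91.9]
wrist_force: [0.4, 0.0, -2.1]
opening: 0.0411
grasp_force: 40.9
```

```bash
python3 held.py blue x
```

```text
t 13.1 pos [0.4832 0.1567 0.2182] rot [-1.7997e+02  1.0000e-02  9.1900e+01] open 0.0411 tool shift mm [-311.8   15.   163.7]
823 z pct [0.0048 0.0065 0.0115] y [0.1317 0.1513 0.1813] tcp z - foot 0.2118
low y-mid 0.1553 max x 0.5106
```

Call:
{"method": "servo_tool", "body": {"moves": [[[0, 0, 0], [-0.02, 0.001, 0], 20], [[0, 0, 0], [-0.035, 0.002, 0], 20], [[0, 0, 0], [-0.045, 0.002, 0], 20], [[0, 0, 0], [-0.045, 0.002, 0], 20], [[0, 0, 0], [-0.045, 0.002, 0], 20], [[0, 0, 0], [-0.045, 0.002, 0], 20], [[0, 0, 0], [-0.04, 0.002, 0], 20], [[0, 0, 0], [-0.025, 0.0015, 0], 20], [[0, 0, 0], [-0.012, 0.0005, 0], 20], [[0, 0, 0], [0, 0, 0], 20], [[0, 0, 0], [0, 0, 0], 20]]}}

```text
time: 14.25
ee_pos: [0.5083, -0.1539, 0.2179]
tcp_rot: [-179.9, -0.0, 91.9]
wrist_force: [-0.7, 0.3, -2.2]
opening: 0.0407
grasp_force: 40.9
```

Call:
{"method": "servo_tool", "body": {"moves": [[[0, 0, 0], [0, 0, 0.02], 20], [[0, 0, 0], [0, 0, 0.03], 20], [[0, 0, 0], [0, 0, 0.03], 20], [[0, 0, 0], [0, 0, 0.02], 20], [[0, 0, 0], [0, 0, 0], 20], [[0, 0, 0], [0, 0, 0], 20]]}}

```text
time: 14.85
ee_pos: [0.5086, -0.1536, 0.1193]
tcp_rot: [-180.0, -0.0, 92.0]
wrist_force: [0.8, 0.2, -0.8]
opening: 0.0409
grasp_force: 41.0
```

```bash
python3 held.py blue pics/b3.png 1
```

```text
t 14.85 pos [ 0.5086 -0.1536  0.1193] rot [-1.800e+02 -1.000e-02  9.198e+01] open 0.0409 tool shift mm [-0.9 -0.2 64.8]
274 z pct [0.0729 0.0765 0.1003] y [-0.1688 -0.1424 -0.134 ] tcp z - foot 0.0459
low y-mid -0.1511 max x 0.5292
```

View pics/b3.png

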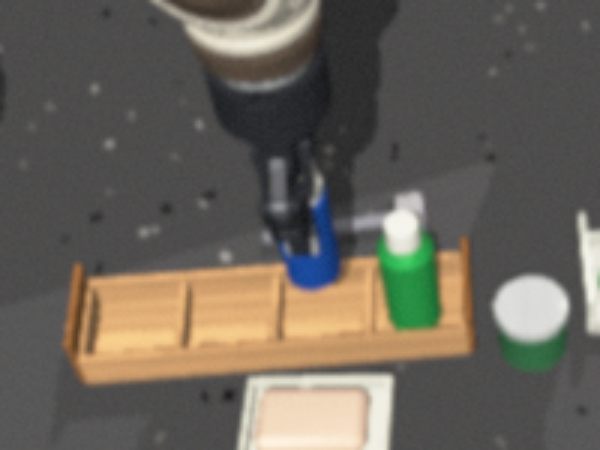

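Green stands upright in the leftmost pocket at (410,285), and blue hangs upright over the second pocket at (312,280). Lowering.

Call:
{"method": "servo_tool", "body": {"moves": [[[0, 0, 0], [-0.0015, 0, 0.02], 20], [[0, 0, 0], [0, 0, 0.02], 20], [[0, 0, 0], [0, 0, 0.01], 20], [[0, 0, 0], [0, 0, 0.006], 20], [[0, 0, 0], [0, 0, 0.003], 20], [[0, 0, 0], [0, 0, 0.002], 20], [[0, 0, 0], [0, 0, 0.001], 20], [[0, 0, 0], [0, 0, 0.001], 20], [[0, 0, 0], [0, 0, 0.001], 20], [[0, 0, 0], [0, 0, 0], 20], [[0, 0, 0], [0, 0, 0], 20]]}}

```text
time: 16.0
ee_pos: [0.5087, -0.1561, 0.0549]
tcp_rot: [180.0, 0.0, 91.9]
wrist_force: [-0.4, -0.0, -2.3]
opening: 0.0407
grasp_force: 41.0
```

Call:
{"method": "servo_tool", "body": {"moves": [[[0, 0, 0], [0, 0, 0.001], 20], [[0, 0, 0], [0, 0, 0], 20], [[0, 0, 0], [0, 0, 0], 20]]}}

```text
time: 16.3
ee_pos: [0.5089, -0.1562, 0.0546]
tcp_rot: [180.0, 0.0, 91.9]
wrist_force: [-1.2, 0.9, 5.8]
opening: 0.0411
grasp_force: 41.6
```

Contact at the same height as green. Release and rise.

Call:
{"method": "servo_tool", "body": {"moves": [[[0, 0, 0], [0, 0, 0], 55], [[0, 0, 0], [0, 0, 0], 65], [[0, 0, 0], [0, 0, 0], 85], [[0, 0, 0], [0, 0, 0], 100], [[0, 0, 0], [0, 0, 0], 100], [[0, 0, 0], [0, 0, -0.02], 100], [[0, 0, 0], [0, 0, -0.04], 100], [[0, 0, 0], [0, 0, -0.05], 100], [[0, 0, 0], [0, 0, -0.05], 100], [[0, 0, 0], [0, 0, 0], 100], [[0, 0, 0], [0, 0, 0], 100]]}}

```text
time: 17.4
ee_pos: [0.5093, -0.1563, 0.215]
tcp_rot: [179.9, 0.0, 91.9]
wrist_force: [-0.9, 0.3, -0.6]
opening: 0.0858
grasp_force: 0.0
```

```bash
python3 chk.py red green blue
```

```text
green scene err mm [-0.3 -1.7] top 0.1202
green top err mm [ 0.  -2.8] top 0.122
blue scene err mm [-0.7 -2.3] top 0.1137
blue top err mm [-0.1 -3.7] top 0.1159
t 17.5 pos [ 0.5083 -0.156   0.2125] rot [-1.7991e+02 -3.0000e-02  9.1900e+01] open 0.0855 tool shift mm [383.4 -13.2  12.8]
```

Good. Next is red: shift 383, −13.

Call:
{"method": "servo_tool", "body": {"moves": [[[0, 0, 0], [0.02, -0.001, 0], 100], [[0, 0, 0], [0.04, -0.0015, 0], 100], [[0, 0, 0], [0.045, -0.0015, 0], 100], [[0, 0, 0], [0.045, -0.0015, 0], 100], [[0, 0, 0], [0.045, -0.0015, 0], 100], [[0, 0, 0], [0.045, -0.0015, 0], 100], [[0, 0, 0], [0.045, -0.0015, 0], 100], [[0, 0, 0], [0.045, -0.0015, 0], 100], [[0, 0, 0], [0.035, -0.001, 0], 100], [[0, 0, 0], [0.018, -0.0005, 0], 100], [[0, 0, 0], [0, 0, 0], 100], [[0, 0, 0], [0, 0, 0], 100]]}}

```text
time: 18.7
ee_pos: [0.4824, 0.226, 0.2123]
tcp_rot: [-179.9, 0.1, 92.0]
wrist_force: [-0.8, 0.7, -0.2]
opening: 0.0853
grasp_force: 0.0
```

```bash
python3 -c "
from h import *
go(*B['red'],.059)"
```

```text
t 18.7 pos [0.4824 0.226  0.2123] rot [-1.7987e+02  7.0000e-02  9.1950e+01] open 0.0853 tool shift mm [  0.9   0.4 153.3]
```

Call:
{"method": "servo_tool", "body": {"moves": [[[0, 0, 0], [0.001, 0, 0.02], 100], [[0, 0, 0], [0, 0, 0.035], 100], [[0, 0, 0], [0, 0, 0.035], 100], [[0, 0, 0], [0, 0, 0.03], 100], [[0, 0, 0], [0, 0, 0.02], 100], [[0, 0, 0], [0, 0, 0.014], 100], [[0, 0, 0], [0, 0, 0], 100], [[0, 0, 0], [0, 0, 0], 100]]}}

```text
time: 19.5
ee_pos: [0.4832, 0.2268, 0.0604]
tcp_rot: [180.0, -0.0, 91.9]
wrist_force: [0.8, -0.1, 0.6]
opening: 0.0855
grasp_force: 0.0
```

```bash
python3 -c "
from h import *
go(*B['red'],.059)"
```

```text
t 19.5 pos [0.4832 0.2268 0.0604] rot [ 1.7998e+02 -1.0000e-02  9.1860e+01] open 0.0855 tool shift mm [-0.  -0.8  1.4]
```

Call:
{"method": "servo_tool", "body": {"moves": [[[0, 0, 0], [0, -0.0005, 0.001], 60], [[0, 0, 0], [0, 0, 0], 40], [[0, 0, 0], [0, 0, 0], 30], [[0, 0, 0], [0, 0, 0], 30], [[0, 0, 0], [0, 0, 0], 30], [[0, 0, 0], [0, 0, 0], 30], [[0, 0, 0], [0, 0, 0], 30], [[0, 0, 0], [0, 0, 0], 30]]}}

```text
time: 20.3
ee_pos: [0.4829, 0.2275, 0.0597]
tcp_rot: [179.9, -0.0, 91.9]
wrist_force: [0.5, -0.7, 6.1]
opening: 0.0414
grasp_force: 40.3
```

Call:
{"method": "servo_tool", "body": {"moves": [[[0, 0, 0], [0, 0, -0.01], 20], [[0, 0, 0], [0, 0, -0.02], 20], [[0, 0, 0], [0, 0, -0.03], 20], [[0, 0, 0], [0, 0, -0.04], 20], [[0, 0, 0], [0, 0, -0.04], 20], [[0, 0, 0], [0, 0, -0.02], 20], [[0, 0, 0], [0, 0, 0], 20], [[0, 0, 0], [0, 0, 0], 20]]}}

```text
time: 21.1
ee_pos: [0.4824, 0.2272, 0.2184]
tcp_rot: [-180.0, 0.0, 91.9]
wrist_force: [-0.1, 0.3, -2.2]
opening: 0.041
grasp_force: 40.8
```

```bash
python3 held.py red x
```

```text
t 21.1 pos [0.4824 0.2272 0.2184] rot [-179.98    0.     91.9 ] open 0.041 tool shift mm [-452.4   13.3  163.9]
784 z pct [0.0055 0.0068 0.1716] y [0.2041 0.2197 0.2483] tcp z - foot 0.2115
low y-mid 0.227 max x 0.5067
```

Call:
{"method": "servo_tool", "body": {"moves": [[[0, 0, 0], [-0.02, 0.0005, 0], 20], [[0, 0, 0], [-0.035, 0.001, 0], 20], [[0, 0, 0], [-0.045, 0.0013, 0], 20], [[0, 0, 0], [-0.045, 0.0013, 0], 20], [[0, 0, 0], [-0.045, 0.0013, 0], 20], [[0, 0, 0], [-0.045, 0.0013, 0], 20], [[0, 0, 0], [-0.045, 0.0013, 0], 20], [[0, 0, 0], [-0.045, 0.0013, 0], 20], [[0, 0, 0], [-0.045, 0.0013, 0], 20], [[0, 0, 0], [-0.045, 0.0013, 0], 20], [[0, 0, 0], [-0.025, 0.001, 0], 20], [[0, 0, 0], [-0.012, 0.0005, 0], 20]]}}

```text
time: 22.35
ee_pos: [0.51, -0.2261, 0.2166]
tcp_rot: [-179.8, -0.1, 91.8]
wrist_force: [0.7, -0.1, -1.8]
opening: 0.0414
grasp_force: 40.7
```

Call:
{"method": "servo_tool", "body": {"moves": [[[0, 0, 0], [0, 0, 0], 20], [[0, 0, 0], [0, 0, 0], 20], [[0, 0, 0], [0, 0, 0.02], 20], [[0, 0, 0], [0, 0, 0.03], 20], [[0, 0, 0], [0, 0, 0.03], 20], [[0, 0, 0], [0, 0, 0.02], 20], [[0, 0, 0], [0, 0, 0], 20], [[0, 0, 0], [0, 0, 0], 20]]}}

```text
time: 23.15
ee_pos: [0.5109, -0.223, 0.1194]
tcp_rot: [180.0, -0.0, 92.0]
wrist_force: [0.8, 0.4, -1.6]
opening: 0.0412
grasp_force: 40.8
```

```bash
python3 held.py red x
```

```text
t 23.15 pos [ 0.5109 -0.223   0.1194] rot [180.    -0.    91.98] open 0.0412 tool shift mm [-1.5 -0.4 64.9]
337 z pct [0.0706 0.0752 0.1016] y [-0.2374 -0.2103 -0.2024] tcp z - foot 0.0482
low y-mid -0.221 max x 0.5322
```

Call:
{"method": "servo_tool", "body": {"moves": [[[0, 0, 0], [-0.001, 0, 0.02], 20], [[0, 0, 0], [0, 0, 0.02], 20], [[0, 0, 0], [0, 0, 0.01], 20], [[0, 0, 0], [0, 0, 0.006], 20], [[0, 0, 0], [0, 0, 0.003], 20], [[0, 0, 0], [0, 0, 0.002], 20], [[0, 0, 0], [0, 0, 0.001], 20], [[0, 0, 0], [0, 0, 0.001], 20], [[0, 0, 0], [0, 0, 0.001], 20], [[0, 0, 0], [0, 0, 0.001], 20], [[0, 0, 0], [0, 0, 0], 20], [[0, 0, 0], [0, 0, 0], 20]]}}

```text
time: 24.4
ee_pos: [0.5111, -0.2253, 0.0547]
tcp_rot: [179.9, 0.0, 91.9]
wrist_force: [-1.6, 0.5, 5.8]
opening: 0.0415
grasp_force: 41.2
```

Contact. Release and rise.

Call:
{"method": "servo_tool", "body": {"moves": [[[0, 0, 0], [0, 0, 0], 55], [[0, 0, 0], [0, 0, 0], 65], [[0, 0, 0], [0, 0, 0], 85], [[0, 0, 0], [0, 0, 0], 100], [[0, 0, 0], [0, 0, 0], 100], [[0, 0, 0], [0, 0, -0.02], 100], [[0, 0, 0], [0, 0, -0.04], 100], [[0, 0, 0], [0, 0, -0.05], 100], [[0, 0, 0], [0, 0, -0.05], 100], [[0, 0, 0], [0, 0, 0], 100], [[0, 0, 0], [0, 0, 0], 100]]}}

```text
time: 25.5
ee_pos: [0.5114, -0.2253, 0.215]
tcp_rot: [179.9, 0.1, 91.9]
wrist_force: [0.5, 0.5, -0.6]
opening: 0.0852
grasp_force: 0.0
```

```bash
python3 chk.py yellow green blue red
```

```text
green scene err mm [-0.5 -1.6] top 0.121
green top err mm [-0.  -2.7] top 0.1213
blue scene err mm [-0.7 -2.2] top 0.1139
blue top err mm [ 0.  -3.5] top 0.1161
red scene err mm [-0.3 -0.9] top 0.1117
red top err mm [ 0. -2.] top 0.1139
t 25.6 pos [ 0.5105 -0.2249  0.2124] rot [-1.799e+02 -5.000e-02  9.190e+01] open 0.0856 tool shift mm [523.5 -13.8  12.9]
```

Next is yellow: shift 523, −14.

Call:
{"method": "servo_tool", "body": {"moves": [[[0, 0, 0], [0.02, -0.001, 0], 100], [[0, 0, 0], [0.04, -0.001, 0], 100], [[0, 0, 0], [0.045, -0.0012, 0], 100], [[0, 0, 0], [0.045, -0.0012, 0], 100], [[0, 0, 0], [0.045, -0.0012, 0], 100], [[0, 0, 0], [0.045, -0.0012, 0], 100], [[0, 0, 0], [0.045, -0.0012, 0], 100], [[0, 0, 0], [0.045, -0.0012, 0], 100], [[0, 0, 0], [0.045, -0.0012, 0], 100], [[0, 0, 0], [0.045, -0.0012, 0], 100], [[0, 0, 0], [0.04, -0.0012, 0], 100], [[0, 0, 0], [0.035, -0.001, 0], 100]]}}

```text
time: 26.8
ee_pos: [0.4795, 0.271, 0.2118]
tcp_rot: [-179.8, 0.1, 92.0]
wrist_force: [0.7, -0.4, 0.5]
opening: 0.0851
grasp_force: 0.0
```

Call:
{"method": "servo_tool", "body": {"moves": [[[0, 0, 0], [0.02, 0, 0], 100], [[0, 0, 0], [0.008, 0, 0], 100], [[0, 0, 0], [0, 0, 0], 100], [[0, 0, 0], [0, 0, 0], 100]]}}

```text
time: 27.2
ee_pos: [0.4796, 0.2963, 0.2132]
tcp_rot: [-179.9, 0.0, 91.9]
wrist_force: [-1.2, 0.4, -0.2]
opening: 0.0853
grasp_force: 0.0
```

```bash
python3 -c "
from h import *
go(*B['yellow'],.059)"
```

```text
t 27.2 pos [0.4796 0.2963 0.2132] rot [-1.7994e+02  5.0000e-02  9.1880e+01] open 0.0853 tool shift mm [ 1.700e+00 -1.000e-01  1.542e+02]
```

Call:
{"method": "servo_tool", "body": {"moves": [[[0, 0, 0], [0.001, -0.0005, 0.02], 100], [[0, 0, 0], [0, 0, 0.035], 100], [[0, 0, 0], [0, 0, 0.035], 100], [[0, 0, 0], [0, 0, 0.03], 100], [[0, 0, 0], [0, 0, 0.02], 100], [[0, 0, 0], [0, 0, 0.015], 100], [[0, 0, 0], [0, 0, 0], 100], [[0, 0, 0], [0, 0, 0], 100]]}}

```text
time: 28.0
ee_pos: [0.4796, 0.2978, 0.0596]
tcp_rot: [180.0, -0.0, 91.9]
wrist_force: [0.1, -0.0, -0.0]
opening: 0.0853
grasp_force: 0.0
```

```bash
python3 -c "
from h import *
go(*B['yellow'],.059)"
```

```text
t 28.0 pos [0.4796 0.2978 0.0596] rot [ 1.7996e+02 -2.0000e-02  9.1860e+01] open 0.0853 tool shift mm [ 0.  -0.3  0.6]
```

Call:
{"method": "servo_tool", "body": {"moves": [[[0, 0, 0], [0, 0, 0], 60], [[0, 0, 0], [0, 0, 0], 40], [[0, 0, 0], [0, 0, 0], 30], [[0, 0, 0], [0, 0, 0], 25], [[0, 0, 0], [0, 0, 0], 20], [[0, 0, 0], [0, 0, 0], 20], [[0, 0, 0], [0, 0, 0], 20], [[0, 0, 0], [0, 0, 0], 20]]}}

```text
time: 28.8
ee_pos: [0.4797, 0.2984, 0.0596]
tcp_rot: [179.9, -0.0, 91.9]
wrist_force: [1.2, 0.6, 6.6]
opening: 0.0391
grasp_force: 40.3
```

Call:
{"method": "servo_tool", "body": {"moves": [[[0, 0, 0], [0, 0, -0.01], 20], [[0, 0, 0], [0, 0, -0.02], 20], [[0, 0, 0], [0, 0, -0.03], 20], [[0, 0, 0], [0, 0, -0.04], 20], [[0, 0, 0], [0, 0, -0.04], 20], [[0, 0, 0], [0, 0, -0.02], 20], [[0, 0, 0], [0, 0, 0], 20], [[0, 0, 0], [0, 0, 0], 20]]}}

```text
time: 29.6
ee_pos: [0.4791, 0.2982, 0.2183]
tcp_rot: [-180.0, 0.0, 91.9]
wrist_force: [0.8, -0.4, -2.5]
opening: 0.0387
grasp_force: 40.5
```

```bash
python3 held.py yellow x
```

```text
t 29.6 pos [0.4791 0.2982 0.2183] rot [-1.7998e+02  1.0000e-02  9.1910e+01] open 0.0387 tool shift mm [-593.4   14.1  163.9]
866 z pct [0.005  0.0067 0.0122] y [0.2717 0.2895 0.3213] tcp z - foot 0.2117
low y-mid 0.2959 max x 0.5069
```

Call:
{"method": "servo_tool", "body": {"moves": [[[0, 0, 0], [-0.02, 0.0005, 0], 20], [[0, 0, 0], [-0.035, 0.001, 0], 20], [[0, 0, 0], [-0.045, 0.001, 0], 20], [[0, 0, 0], [-0.045, 0.001, 0], 20], [[0, 0, 0], [-0.045, 0.001, 0], 20], [[0, 0, 0], [-0.045, 0.001, 0], 20], [[0, 0, 0], [-0.045, 0.001, 0], 20], [[0, 0, 0], [-0.045, 0.001, 0], 20], [[0, 0, 0], [-0.045, 0.001, 0], 20], [[0, 0, 0], [-0.045, 0.001, 0], 20], [[0, 0, 0], [-0.045, 0.001, 0], 20], [[0, 0, 0], [-0.045, 0.001, 0], 20]]}}

```text
time: 30.85
ee_pos: [0.5065, -0.2078, 0.2169]
tcp_rot: [-179.9, -0.1, 91.9]
wrist_force: [1.5, 0.2, -0.0]
opening: 0.0387
grasp_force: 40.5
```

Call:
{"method": "servo_tool", "body": {"moves": [[[0, 0, 0], [-0.045, 0.001, 0], 20], [[0, 0, 0], [-0.028, 0.001, 0], 20], [[0, 0, 0], [-0.015, 0.0005, 0], 20], [[0, 0, 0], [0, 0, 0], 20], [[0, 0, 0], [0, 0, 0], 20], [[0, 0, 0], [0, 0, 0.02], 20], [[0, 0, 0], [0, 0, 0.03], 20], [[0, 0, 0], [0, 0, 0.03], 20], [[0, 0, 0], [0, 0, 0.02], 20], [[0, 0, 0], [0, 0, 0], 20], [[0, 0, 0], [0, 0, 0], 20]]}}

```text
time: 31.95
ee_pos: [0.513, -0.2929, 0.1195]
tcp_rot: [180.0, -0.0, 92.0]
wrist_force: [-0.1, 0.3, -0.5]
opening: 0.0389
grasp_force: 40.6
```

```bash
python3 held.py yellow x
```

```text
t 31.95 pos [ 0.513  -0.2929  0.1195] rot [ 1.7999e+02 -1.0000e-02  9.1980e+01] open 0.0389 tool shift mm [-1.6 -0.3 65. ]
372 z pct [0.0044 0.0552 0.1007] y [-0.3155 -0.2805 -0.2733] tcp z - foot 0.1151
low y-mid -0.3022 max x 0.5328
```

Call:
{"method": "servo_tool", "body": {"moves": [[[0, 0, 0], [-0.001, 0, 0.02], 20], [[0, 0, 0], [0, 0, 0.02], 20], [[0, 0, 0], [0, 0, 0.01], 20], [[0, 0, 0], [0, 0, 0.006], 20], [[0, 0, 0], [0, 0, 0.003], 20], [[0, 0, 0], [0, 0, 0.002], 20], [[0, 0, 0], [0, 0, 0.001], 20], [[0, 0, 0], [0, 0, 0.001], 20], [[0, 0, 0], [0, 0, 0.001], 20], [[0, 0, 0], [0, 0, 0.001], 20], [[0, 0, 0], [0, 0, 0], 20], [[0, 0, 0], [0, 0, 0], 20]]}}

```text
time: 33.2
ee_pos: [0.5131, -0.2952, 0.0546]
tcp_rot: [180.0, 0.0, 91.9]
wrist_force: [-1.8, 1.5, 6.8]
opening: 0.039
grasp_force: 41.2
```

Call:
{"method": "servo_tool", "body": {"moves": [[[0, 0, 0], [0, 0, 0], 55], [[0, 0, 0], [0, 0, 0], 65], [[0, 0, 0], [0, 0, 0], 85], [[0, 0, 0], [0, 0, 0], 100], [[0, 0, 0], [0, 0, 0], 100], [[0, 0, 0], [0, 0, -0.02], 100], [[0, 0, 0], [0, 0, -0.04], 100], [[0, 0, 0], [0, 0, -0.05], 100], [[0, 0, 0], [0, 0, -0.05], 100], [[0, 0, 0], [0, 0, -0.02], 100], [[0, 0, 0], [0, 0, 0], 100], [[0, 0, 0], [0, 0, 0], 100]]}}

```text
time: 34.4
ee_pos: [0.513, -0.2951, 0.2334]
tcp_rot: [180.0, 0.0, 91.9]
wrist_force: [0.3, 1.5, -0.5]
opening: 0.0854
grasp_force: 0.0
```

```bash
python3 chk.py yellow green blue red yellow; python3 -c "
from h import *
a=camera('scene')[0][130:280,60:340,::-1];b=camera('top')[0][130:280,140:480,::-1]
cv2.imwrite('pics/end.png',cv2.resize(np.hstack([a,b]),None,fx=1.28,fy=1.28))"
```

```text
green scene err mm [-0.6 -1.7] top 0.1206
green top err mm [ 0.  -2.9] top 0.1211
blue scene err mm [-0.9 -2.1] top 0.1141
blue top err mm [-0.  -3.6] top 0.1163
red scene err mm [-0.2 -0.9] top 0.1116
red top err mm [ 0.  -2.1] top 0.1138
yellow scene err mm [-1.3 -1.4] top 0.1169
yellow top err mm [ 0.6 -3.4] top 0.1185
t 34.5 pos [ 0.5125 -0.2949  0.232 ] rot [-1.7988e+02 -7.0000e-02  9.1900e+01] open 0.0856 tool shift mm [593.4 -13.5  32.8]
```

View pics/end.png

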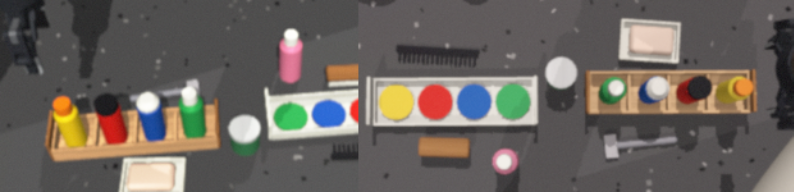

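All four bottles stand upright in the caddy: scene view, from the left, yellow (68,125), red (112,120), blue (151,115), green (192,112). That mirrors the coasters, and the gripper is clear.

```bash
python3 -c "
from workcell import *
print(job_done())"
```

```text
the job is handed in; nothing more can be done
None
```

The job is handed in at about 35 s: all four bottles stand upright in their mirrored caddy pockets, each measured within about 4 mm of centre, though the hand-in gave no verdict.

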